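# Start the screw-press spindle in its boss and hold it

### The arm

A 6-joint arm with a two-finger parallel gripper is mounted at the origin on the work surface. World frame = base frame: x ahead of the robot, y to its left, z up, the work surface at z = 0. Lengths are in m, angles in rad, forces in N, time in s.
With the tool pointing down it reaches from about 0.35 to 0.775 m from the base axis. Payload 5.5 kg.
Tool frame: the origin (TCP) lies midway between the tips of the shut fingers; the grasp point (between the pads) lies 19 mm behind it; z points along the fingers, y is the line along which they close (so a half turn about z gives the same grasp; the last joint's range is limited). The gripper opens to 85 mm and grips with 20 to 120 N. Pads are 22 mm wide; open, the fingers measure 114 mm over their backs; the gripper's body (76 mm by 85 mm) begins 54 mm behind the grasp point. The pads swing forward as they close: fully open they stand 13 mm farther back than shut.
Start: joints at [0.981, 0.313, 0.046, 1.304, 0, 1.431], TCP at [0.25, 0.518, 0.204] pointing down, gripper open.
Joint ranges: [-2.76, 2.76], [-0.86, 1.69], [-1.03, 1.26], [-2.2, 2.34], [-1.47, 1.5], [-3.14, 3.14]. Speed limits (rad/s): [2.57, 2.57, 3.14, 3.14, 3.14, 3.14].

### API

Orientations are given as a unit quaternion [w, x, y, z].
In Python, from workcell import env gives the robot as it stands.
- The arm moves only by the tool move_arm, never from a script. Its argument "targets" is a list of rows, each a list of 3 entries, a list of its own where there are three numbers: the shift along the tool's x, y, z in mm, then the turn, a rotation vector about the tool's x, y, z in units of 10 degrees (1.0 is 10 degrees), then the closure, from -1 (fully open) to 1 (shut). In form: [[[dx, dy, dz], [ax, ay, az], gripper], ...]. A call has 1 to 5 rows; each row is the pose to reach, as a shift and turn from the pose commanded when the call began, along the tool's axes at that moment; what a row does not reach only later rows make up. A row lasts 1/8 s, in which the tool goes at most 62.5 mm and 10.7 degrees, less where a joint would pass 70% of its speed; a pose out of reach is approached as far as the arm can. A call with a gripper value outside its range is refused whole. The fingers move at their own pace and stop on an object; "squeeze" is the grip in N (left out, the last holds). Time passes only in rows, so rows that repeat a pose let the fingers close. It gives the time, the measured TCP pose, the force, the opening and the grip force at its end, in the units of the state.
- env.get_state(): the state, without advancing time (a new reading comes with each control period).
- env.read_camera(name): name is "side" or "top"; returns a dict with "pixels" (480x640x3 uint8, red, green, blue), "fovy" (degrees; the focal length in pixels is half the picture's height over the tangent of half this angle, whatever the lens; pixels are square), "cx", "cy" (the principal point, pixels), "extrinsics" (4x4, takes a point from world to camera coordinates). Camera axes: x right, y up, looking along -z (the intrinsics and any distortion apply to the point x, -y, -z); pixel columns grow to the right and rows downward; lengths in m; the calibration is good to about 2 mm. A picture is of the moment at which its call begins. There is no depth.
- env.hand_in(): hands the job in; it is judged then, once.
Trained networks look in a picture, given as the dict that the camera call returned (one of the last four; its "shot" number tells which), for a name from the list of things; names that differ only in an ending like _2 or _b are one class to them, and where a whole thing is asked for, a point or a joint stands for the part that bears it (a point fixed in the world has none). Each returns a list of dicts, best first, with "confidence" (0 to 1); they miss things now and then, are a little off and sometimes report something else, mostly with a low value. They report only what shows in the picture. A call takes as long as a camera call.
- env.spot_in(thing, picture): "centre" ([x, y, z] in m, in world coordinates, good to about 4 mm: the middle of the surface that is visible of it).
- env.regions_of(thing, picture): "mask" (480x640 bool, what is visible of it).
- env.landmark_of(thing, picture): "centre" ([x, y, z] in m, in world coordinates, good to about 4 mm: a listed point, or the origin of a listed thing).
The state is a dict: "clock": time; "joint_pos": joint angles; "qvel": joint speeds; "tau": joint torques, N m; "tcp_pos": TCP position; "orientation": TCP orientation; "wrist_force": force on the tool from outside, world axes, zero at the start; "ft_torque": the same for the moment, N m; "finger_gap": finger opening in m; "grip_force": force on a finger pad.
Only numpy, scipy, OpenCV 4.12 (cv2) and the standard library are available. Lean on these libraries where they do the work, as an engineer would, in place of code of your own. Each camera call takes 0.05 s, during which the arm holds its last target. There are 200 camera calls.

### The job

The spindle of the small plant press is standing loose in the brass boss of the crosshead, its thread not yet caught. Grip its square head and turn it backward (anticlockwise seen from above) until you feel the thread drop, then forward (clockwise) one full turn, without pulling it up. Finish still gripping the head, upright, so that the spindle stays held at that one turn while I slide the basket in, and leave everything else on the bench where it stands.

Things in the scene. Friction and masses are not known exactly. Their poses are not given: they have to be found in the camera images.
- press: Bench screw press, fixed: steel tray 180 x 210 mm on legs (floor 46 mm above the bench, spout on its -x side), 18 mm columns 82 mm either side (its y), a grey crosshead 60 x 210 mm, top 180 mm above the bench (column nuts to 195 mm), with an upright brass boss, 46 mm across, in its middle. Origin under the boss's axis at bench height, z up.
- boss_mouth (a point): Centre of the boss's top rim, 186 mm above the bench, on the upright axis of the screw; axes as the press. The boss has a right-hand internal thread, pitch 6 mm (one clockwise turn = 6 mm down) with about 0.6 mm of up-and-down play; it holds the spindle at any angle and turns with less than 0.15 N m.
- spindle: Loose steel spindle, about 0.5 kg, 144 mm long, upright, its plain nose (17 mm across, 60 mm long) in the boss. Above the nose: 24 mm thread, round collar 40 mm across (100 to 108 mm up), square head 28 x 28 mm (108 to 144 mm up) with a dark 12 mm cross hole in each side. Origin: centre of the nose's end; z up, x and y square to the flats. It starts with its thread resting on top of the boss's.
- spindle_head (a point): Centre of the square head, 18 mm below its top; axes as the spindle. 40 mm across corners: fingers opened past 45 mm can turn round it in place. Starts 61 to 62 mm above the boss mouth, leaning up to 1 degree; turned backward it climbs 1 mm per radian, and after 1.0 to 2.2 rad in all the thread ends pass and it falls 5 mm by its weight; a gripper holding it must be lowered to feel this.
- spindle_flat (a point): Middle of one flat of the square head, 14 mm from the axis along the spindle's +x, at mid-height of the head.
- basket: Perforated steel basket, 92 mm in diameter, 60 mm high, standing at the press's side. Origin: centre of the underside. Leave alone.
- pressure_disc: Steel disc 82 mm in diameter, 18 mm high at its hub, lying on the press tray under the boss. Origin: centre of the underside. Leave alone.
- tommy_bar: Steel bar 10 mm thick, 196 mm long with 16 mm end knobs, lying on the bench at the press's other side. Origin under its middle, x along it. Leave alone.
- dish: Round dish 90 mm wide, 32 mm high, under the press's spout. Origin: centre of the underside. Leave alone.
- specimen_jar: Plastic jar with lid, 84 mm in diameter, 107 mm high. Origin: centre of the underside. Leave alone.
- y_tube: White plastic Y-shaped connector lying flat, about 120 x 95 mm, 22 mm high. Origin under the fork. Leave alone.
- petri_stack: Stack of three dishes, 90 mm in diameter, 44 mm high. Origin: centre of the underside. Leave alone.

How it is judged:
By the outcome, as a careful person would: the job done as asked, in the order asked, and still so for the second after the job is handed in, while the arm keeps its last pose, push and grip.
It also fails if it takes over 72 s, if anything falls off the work surface, if the arm or the gripper's body presses on something with over 40 N, if the wrist force passes 120 N, or if a joint passes its speed limit or range.

## Working session

There is one attempt and no reset: what is moved stays moved. The work goes in short steps, Python scripts to look and compute and a tool call to move; the robot and the scene stay as the last step left them, time stands still between calls to the robot, and variables do not carry over. Pictures are saved under pics/ and viewed, at most 10 in all, crops included, and the job is handed in when it is done.

Besides the shell and the picture viewer there is one more tool, called after ">>>" by a JSON object that holds its "op" and its "data". move_arm: Moves the arm, as the interface text tells. Its arguments: {"type":"object","properties":{"targets":{"type":"array","items":{"type":"array"}},"squeeze":{"type":"number"}},"required":["targets"]}

```bash
mkdir -p pics
cat > h.py <<'E'
from workcell import env
import numpy as np, cv2
from scipy.spatial.transform import Rotation as R
def proj(c,p):
    E=np.array(c["extrinsics"]);q=E[:3,:3]@np.array(p)+E[:3,3];f=240/np.tan(np.radians(c["fovy"])/2)
    return c["cx"]+f*q[0]/-q[2], c["cy"]-f*q[1]/-q[2]
def save(c,n): cv2.imwrite("pics/"+n,c["pixels"][:,:,::-1])
E
python3 - <<'E'
from h import *
print(env.get_state())
for n in("side","top"):
    c=env.read_camera(n);save(c,n+"1.png");print(n,{k:v for k,v in c.items() if k!="pixels"})
    for t in("boss_mouth","spindle_head","spindle_flat","press","spindle"):
        for d in env.landmark_of(t,c)[:4]:print(t,np.round(d["centre"],4),round(d["confidence"],2),np.round(proj(c,d["centre"])))
E
```

```text
{'clock': 0.0, 'joint_pos': array([ 9.81423341e-01,  3.13995418e-01,  4.49686707e-02,  1.30361665e+00,
       -3.23580716e-05,  1.43119615e+00]), 'qvel': array([-0.0010787 , -0.00070784, -0.00091872,  0.00133665, -0.00027902,
       -0.0012114 ]), 'tau': array([-2.14796528e-03, -4.80632007e+01,  2.98531902e+01,  1.93225272e-02,
       -3.75582085e-04,  7.64076759e-06]), 'tcp_pos': array([0.24968294, 0.51732191, 0.20270755]), 'orientation': array([-3.14096484e-04,  2.22995521e-01,  9.74819032e-01, -8.68633676e-04]), 'wrist_force': array([ 0.76843178, -1.28544221,  0.08149846]), 'ft_torque': array([0.03132131, 0.02923641, 0.03977136]), 'grip_force': 0.0, 'finger_gap': 0.08514444659622625}
side {'fovy': 55.650766770957304, 'cx': 321.33018559751844, 'cy': 242.33666030061116, 'extrinsics': array([[-0.99322232, -0.11615198, -0.00425877,  0.54784143],
       [ 0.07645896, -0.68052409,  0.72872559, -0.17592705],
       [-0.08754112,  0.7234609 ,  0.68479258, -1.32679287],
       [ 0.        ,  0.        ,  0.        ,  1.        ]]), 'shot': 1}
boss_mouth [0.6031 0.0938 0.1903] 0.93 [297. 26
[... 518 characters left out ...]
27e-01,  7.09435149e-02,  2.26651196e-01,
        -5.89129240e-01],
       [-2.26072597e-01, -1.61877723e-02,  9.73975943e-01,
        -1.41273078e+00],
       [ 0.00000000e+00,  0.00000000e+00,  0.00000000e+00,
         1.00000000e+00]]), 'shot': 2}
boss_mouth [0.6069 0.0976 0.1888] 0.66 [276. 221.]
boss_mouth [0.579  0.2659 0.003 ] 0.27 [215. 246.]
spindle_head [0.5997 0.0948 0.2455] 0.5 [275. 217.]
spindle_flat [0.6031 0.0811 0.2473] 0.74 [281. 216.]
spindle_flat [ 0.6108 -0.4842  0.0018] 0.35 [508. 255.]
press [0.6064 0.0951 0.0033] 0.74 [282. 240.]
press [0.59   0.1018 0.0488] 0.6 [278. 242.]
spindle [0.6029 0.0984 0.1224] 0.77 [278. 230.]
spindle [0.5747 0.2643 0.0034] 0.45 [215. 247.]
```

Run:
```python
import cv2,numpy as np
a=cv2.imread("pics/side1.png")[150:350,200:400];b=cv2.imread("pics/top1.png")[150:350,170:370]
cv2.imwrite("pics/crop1.png",np.hstack([cv2.resize(x,(400,400),interpolation=cv2.INTER_CUBIC) for x in(a,b)]))
cv2.imwrite("pics/crop2.png",np.hstack([cv2.resize(x,(400,400),interpolation=cv2.INTER_CUBIC) for x in(a[70:130,65:125],b[40:100,75:135])]))
```

```text
(no output)
```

View pics/crop1.png

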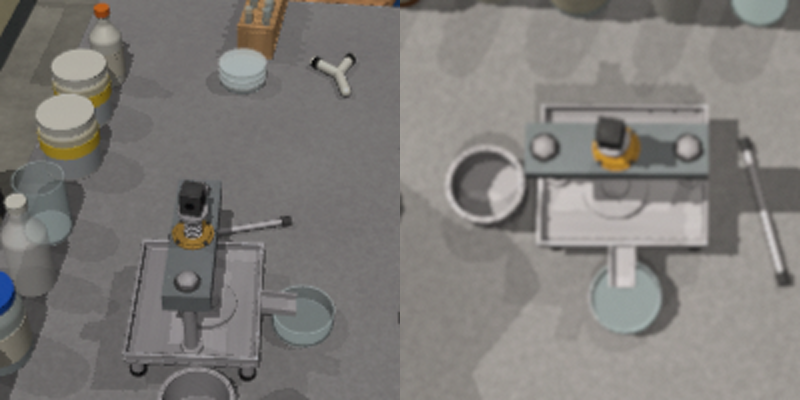

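View pics/crop2.png

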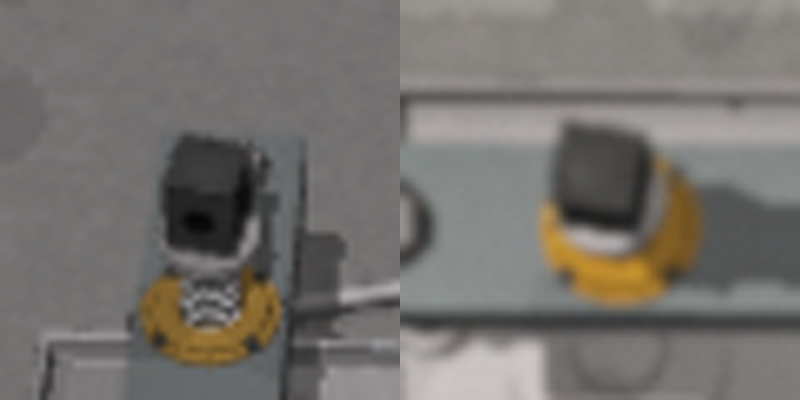

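View pics/side1.png

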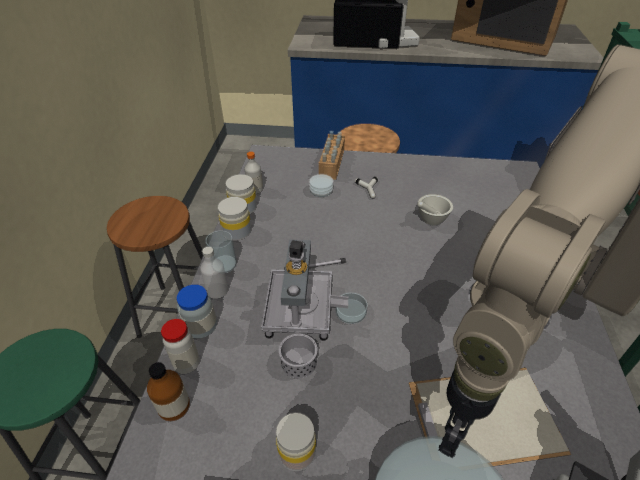

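The side crop shows the black square head at about (295,249) above the brass boss. In the top view it is at about (275,217) and yawed by several degrees. I'll fit a box silhouette in both views.

```bash
cat >> h.py <<'E'
def headmask(c,ctr):
    u,v=map(int,proj(c,ctr)); g=c["pixels"].astype(int).max(2); S=8
    P=c["pixels"][v-20:v+20,u-20:u+20]
    P=cv2.resize(P,None,fx=S,fy=S,interpolation=cv2.INTER_CUBIC).astype(int)
    m=(P.max(2)<78).astype(np.uint8)
    n,l,s,_=cv2.connectedComponentsWithStats(m)
    k=l[20*S,20*S] or 1+np.argmax(s[1:,4])
    return (l==k),(u-20,v-20),S
def boxmask(c,p,o,S,shape):
    x,y,z,w=p;pts=[]
    for a in(-14,14):
        for b in(-14,14):
            for h in(-18,18):
                q=R.from_euler('z',w).apply([a/1e3,b/1e3,h/1e3])+[x,y,z]
                u,v=proj(c,q);pts.append([(u-o[0]+.5)*S,(v-o[1]+.5)*S])
    m=np.zeros(shape,np.uint8);cv2.fillConvexPoly(m,cv2.convexHull(np.int32(np.round(pts))),1);return m>0
E
python3 - <<'E'
from h import *
from scipy.optimize import minimize
c0=[.603,.095,.247]
cs=[env.read_camera(n) for n in("side","top")]
M=[headmask(c,c0) for c in cs]
for (m,o,S) in M:
    print(m.sum()/S/S)
out=[]
for j,sel in enumerate(([0,1],[0],[1])):
  def f(p):
    p=np.array(p);w=p[3]
    return sum((boxmask(cs[i],[p[0]/1e3,p[1]/1e3,.247 if len(sel)<2 else p[2]/1e3,w],M[i][1],M[i][2],M[i][0].shape)^M[i][0]).sum() for i in sel)/64
  best=min((minimize(f,[603,95,247,w],method="Nelder-Mead",options=dict(initial_simplex=[[603,95,247,w],[608,95,247,w],[603,100,247,w],[603,95,250,w],[603,95,247,w+.2]])) for w in np.arange(-.7,.8,.2)),key=lambda r:r.fun)
  print(sel,best.x,np.degrees(best.x[3]),best.fun)
  if j==0: p=best.x
V=[]
for c,(m,o,S) in zip(cs,M):
    b=boxmask(c,[p[0]/1e3,p[1]/1e3,p[2]/1e3,p[3]],o,S,m.shape)
    P=cv2.resize(c["pixels"][o[1]:o[1]+40,o[0]:o[0]+40],None,fx=S,fy=S,interpolation=cv2.INTER_CUBIC)[:,:,::-1].copy()
    for mm,col in((m,(0,0,255)),(b,(0,255,0))):
        cv2.drawContours(P,cv2.findContours(mm.astype(np.uint8),0,1)[0],-1,col,1)
    V.append(P)
cv2.imwrite("pics/fit.png",np.hstack(V))
E
```

```text
253.125
150.546875
[0, 1] [ 6.04227433e+02  9.35082899e+01  2.42288303e+02 -7.89329943e-02] -4.522527437671656 148.484375
[0] [ 6.02609764e+02  9.69933436e+01  2.48267596e+02 -1.72238910e-01] -9.868562592775092 59.265625
[1] [6.00521227e+02 9.44577755e+01 2.47826110e+02 1.55793782e-01] 8.926326211110347 83.078125
```

View pics/fit.png

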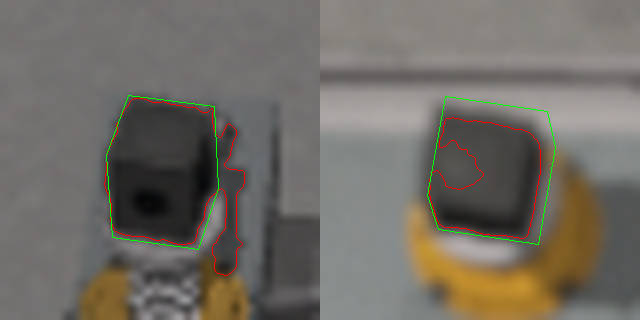

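The side outline fits well, with the yaw about -7° apart from some shadow in the mask. The top-view threshold was too low, so I'll fix it and print the approach move.

Run:
```python
from h import *
from scipy.optimize import minimize
cs=[env.read_camera(n) for n in("side","top")]
c0=[.603,.095,.247];S=8;M=[]
for c,th in zip(cs,(70,92)):
    u,v=map(int,proj(c,c0));P=cv2.resize(c["pixels"][v-20:v+20,u-20:u+20],None,fx=S,fy=S,interpolation=cv2.INTER_CUBIC)
    m=((P.max(2)<th)).astype(np.uint8)
    m=cv2.morphologyEx(m,cv2.MORPH_OPEN,np.ones((35,35),np.uint8))
    l=cv2.connectedComponents(m)[1];m=l==l[160,160];M.append((m,(u-20,v-20),P))
def f(p,sel=(0,1)):
    # p: x,y (mm), yaw, per-camera pixel-ish calibration slack as small xy shift of the top view
    return sum((boxmask(cs[i],[p[0]/1e3+i*p[3]/1e3,p[1]/1e3+i*p[4]/1e3,.2475,p[2]],M[i][1],S,M[i][0].shape)^M[i][0]).sum() for i in sel)/64
b=None
for w in(-.3,-.1,.1):
    x=np.array([603,95,w,0,0]);s=np.vstack([x]+[x+d for d in np.diag([4,4,.2,3,3])])
    r=minimize(f,x,method="Nelder-Mead",options=dict(initial_simplex=s,maxiter=600))
    if b is None or r.fun<b.fun:b=r
p=b.x;print(p,np.degrees(p[2]),b.fun)
V=[]
for i,(m,o,P) in enumerate(M):
    q=P[:,:,::-1].copy();bm=boxmask(cs[i],[(p[0]+i*p[3])/1e3,(p[1]+i*p[4])/1e3,.2475,p[2]],o,S,m.shape)
    for mm,col in((m,(0,0,255)),(bm,(0,255,0))): cv2.drawContours(q,cv2.findContours(mm.astype(np.uint8),0,1)[0],-1,col,1)
    V.append(q)
cv2.imwrite("pics/fit2.png",np.hstack(V))
```

```text
[ 6.03250812e+02  9.68749199e+01 -4.87004025e-02 -1.43802028e+00
 -2.04898244e+00] -2.7903275233337967 79.703125
```

View pics/fit2.png

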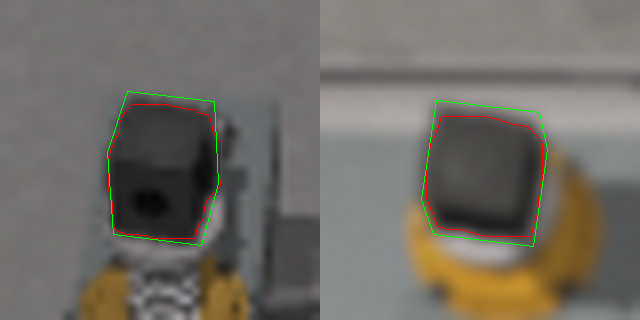

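The overlay fits in both views. The head is near (0.6035, 0.0957) with a yaw of about -5°. I'll go above it with the fingers closing along about -5° (world x).

>>> {"op": "move_arm", "data": {"targets": [[[0,0,-50],[0,0,0],-1],[[-50,-22,-90],[0,0,0.8],-1],[[-105,-47,-97],[0,0,1.6],-1],[[-160,-72,-97],[0,0,2.4],-1],[[-215,-97,-97],[0,0,3.2],-1]]}}

```text
clock: 1.42
tcp_pos: [0.4026, 0.3356, 0.3011]
orientation: [0.0, 0.485, 0.875, 0.001]
wrist_force: [1.3, 0.2, 0.3]
finger_gap: 0.0851
grip_force: 0.0
```

```bash
cat >> h.py <<'E'
def tell(x=.6035,y=.0957,z=.2315):
    s=env.get_state();q=s["orientation"];r=R.from_quat(q[[1,2,3,0]]);m=r.as_matrix()
    print("t",s["clock"],"tcp",np.round(s["tcp_pos"]*1e3,1),"yang",round(np.degrees(np.arctan2(m[1,1],m[0,1])),1),"tilt z",np.round(m[:,2],4),"j",np.round(np.degrees(s["joint_pos"]),1))
    print("F",np.round(s["wrist_force"],1),"T",np.round(s["ft_torque"],2),"gap",s["finger_gap"],"grip",s["grip_force"])
    print("to go tool mm",np.round(m.T@(np.array([x,y,z])-s["tcp_pos"])*1e3,1))
E
python3 -c "
from h import *
tell(z=.3)"
```

```text
t 1.425 tcp [402.6 335.6 301.1] yang 32.0 tilt z [ 1.3e-03  8.0e-04 -1.0e+00] j [31.  11.7  7.9 86.1  0.  89. ]
F [1.3 0.2 0.3] T [-0.01 -0.04 -0.04] gap 0.08512201507430393 grip 0.0
to go tool mm [-309.9   43.3    1.2]
```

>>> {"op": "move_arm", "data": {"targets": [[[-60,8,0],[0,0,0.8],-1],[[-120,17,0],[0,0,1.6],-1],[[-180,25,0],[0,0,2.4],-1],[[-240,33,0],[0,0,3.1],-1],[[-295,41,0],[0,0,3.7],-1]]}}

```text
clock: 2.05
tcp_pos: [0.5947, 0.1074, 0.3007]
orientation: [0.0, 0.737, 0.675, 0.0]
wrist_force: [1.5, 0.5, 0.3]
finger_gap: 0.0852
grip_force: 0.0
```

```bash
python3 -c "
from h import *
tell(z=.3)"
```

```text
t 2.05 tcp [594.7 107.4 300.7] yang -5.0 tilt z [ 6.e-04  2.e-04 -1.e+00] j [ 2.6 21.4 21.  89.6  0.  97.6]
F [1.5 0.5 0.3] T [ 0.02 -0.04 -0.04] gap 0.08518474286030435 grip 0.0
to go tool mm [-10.9   9.8   0.7]
```

>>> {"op": "move_arm", "data": {"targets": [[[-11,10,0],[0,0,0],-1],[[-11,10,30],[0,0,0],-1],[[-11,10,55],[0,0,0],-1],[[-11,10,68],[0,0,0],-1],[[-11,10,68],[0,0,0],-1]]}}

```text
clock: 2.68
tcp_pos: [0.6017, 0.0981, 0.2321]
orientation: [-0.001, 0.736, 0.677, -0.001]
wrist_force: [0.2, -0.6, -0.2]
finger_gap: 0.0852
grip_force: 0.0
```

Run:
```python
from h import *
tell()
V=[]
for n in("side","top"):
    c=env.read_camera(n);u,v=map(int,proj(c,[.6035,.0957,.25]));V.append(cv2.resize(c["pixels"][v-30:v+30,u-30:u+30],(400,400),interpolation=cv2.INTER_CUBIC)[:,:,::-1])
    for t in("spindle_head","boss_mouth"):
        for d in env.landmark_of(t,c)[:2]:print(n,t,np.round(d["centre"],4),round(d["confidence"],2))
cv2.imwrite("pics/near.png",np.hstack(V))
```

```text
t 2.675 tcp [601.7  98.1 232.1] yang -4.7 tilt z [-1.6e-03  2.0e-04 -1.0e+00] j [ 1.7 21.7 12.  80.4  0.  96.4]
F [ 0.2 -0.6 -0.2] T [-0.03 -0.02 -0.01] gap 0.08515454037062029 grip 0.0
to go tool mm [-2.2  2.   0.6]
side spindle_head [0.6023 0.0962 0.2468] 0.68
side boss_mouth [0.6044 0.0938 0.1896] 0.82
top spindle_head [0.599  0.0973 0.2442] 0.37
top boss_mouth [0.6053 0.094  0.1864] 0.71
```

View pics/near.png

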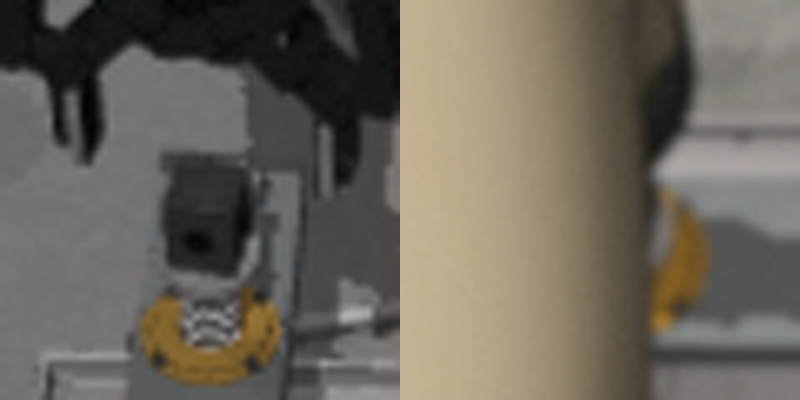

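Run:
```python
from h import *
c=env.read_camera("side");u,v=map(int,proj(c,[.6035,.0957,.25]));s=400/60
P=lambda p:[round((a-b+30)*s) for a,b in zip(proj(c,p),(u,v))]
y=.0981
for z in(.245,.255,.265):
  for yy in(y-.011,y+.011):
    print(z,yy,"tips",[P([.6017+d,yy,z]) for d in(.043,.057,-.043,-.057)])
print("head",P([.603,.0957,.2475]),"top near edge",P([.603,.0957+.014,.2655]),"low near",P([.603,.0957+.014,.2295]))
g=cv2.resize(c["pixels"][v-30:v+30,u-30:u+30],(560,560),interpolation=cv2.INTER_CUBIC)[:,:,::-1]
cv2.imwrite("pics/near2.png",cv2.convertScaleAbs(g,alpha=2.2))
```

```text
0.245 0.08710000000000001 tips [[103, 188], [67, 185], [327, 206], [364, 209]]
0.245 0.1091 tips [[92, 229], [56, 226], [320, 247], [357, 250]]
0.255 0.08710000000000001 tips [[101, 169], [65, 166], [327, 187], [364, 190]]
0.255 0.1091 tips [[90, 209], [53, 206], [319, 227], [357, 230]]
0.265 0.08710000000000001 tips [[99, 150], [63, 147], [326, 167], [364, 170]]
0.265 0.1091 tips [[89, 190], [51, 187], [319, 208], [357, 211]]
head [207, 208] top near edge [200, 199] low near [204, 268]
```

View pics/near2.png

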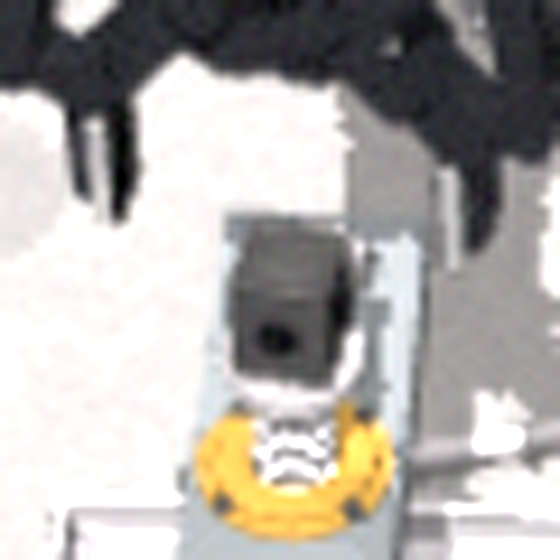

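The fingers straddle the head, with tips near crop (100,215) and (455,265) and the head at (290,290). The tips look higher than I predicted. I'll close them part way and look again.

>>> {"op": "move_arm", "data": {"targets": [[[0,0,0],[0,0,0],-0.2],[[0,0,0],[0,0,0],-0.2],[[0,0,0],[0,0,0],-0.2],[[0,0,0],[0,0,0],-0.2]], "squeeze": 20}}

```text
clock: 3.52
tcp_pos: [0.6025, 0.0975, 0.2326]
orientation: [-0.0, 0.736, 0.677, -0.0]
wrist_force: [0.2, 0.3, 0.3]
finger_gap: 0.0516
grip_force: 0.0
```

Run:
```python
from h import *
tell()
c=env.read_camera("side");u,v=map(int,proj(c,[.6035,.0957,.25]))
t=env.get_state()["tcp_pos"];s=560/60
P=lambda p:[round((a-b+30)*s) for a,b in zip(proj(c,p),(u,v))]
for z in (t[2]+.004,t[2]+.02): print(z,[P([t[0]+d,t[1]+e,z]) for d in(.025,-.025) for e in(-.011,.011)])
g=cv2.resize(c["pixels"][v-30:v+30,u-30:u+30],(560,560),interpolation=cv2.INTER_CUBIC)[:,:,::-1]
cv2.imwrite("pics/near3.png",cv2.convertScaleAbs(g,alpha=2.2))
```

```text
t 3.525 tcp [602.5  97.5 232.6] yang -4.8 tilt z [-1.e-04  1.e-04 -1.e+00] j [ 1.7 21.7 12.1 80.4  0.  96.4]
F [0.2 0.3 0.3] T [-0.01  0.03  0.01] gap 0.05155741955862675 grip 0.0
to go tool mm [-1.7  1.1  1.1]
0.23654151487138975 [[209, 289], [195, 346], [390, 304], [379, 360]]
0.25254151487138976 [[205, 247], [191, 303], [389, 261], [377, 318]]
```

View pics/near3.png

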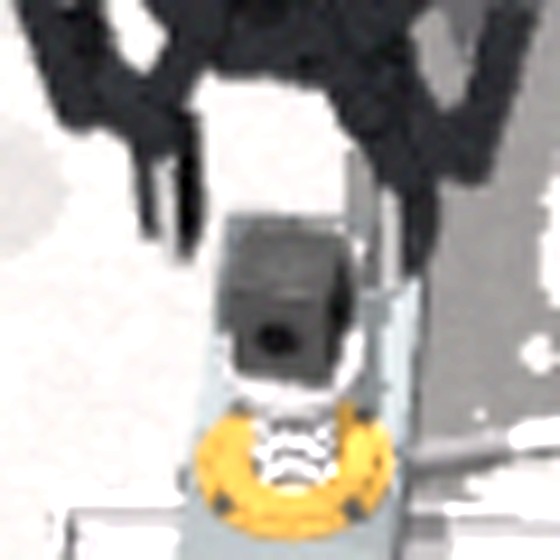

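Tips now show at (190,255) and (385,280), beside the upper part of the head. I'll centre the gripper and close gently to see whether it catches.

>>> {"op": "move_arm", "data": {"targets": [[[-2,1,0],[0,0,0],-0.2],[[-2,1,0],[0,0,0],0.2],[[-2,1,0],[0,0,0],0.5],[[-2,1,0],[0,0,0],0.5],[[-2,1,0],[0,0,0],0.5]], "squeeze": 20}}

```text
clock: 4.2
tcp_pos: [0.6034, 0.0954, 0.2327]
orientation: [0.0, 0.736, 0.677, 0.0]
wrist_force: [-0.2, -0.2, 1.0]
finger_gap: 0.0272
grip_force: 20.9
```

Run:
```python
from h import *
tell()
c=env.read_camera("side");u,v=map(int,proj(c,[.6035,.0957,.25]))
g=cv2.resize(c["pixels"][v-30:v+30,u-30:u+30],(560,560),interpolation=cv2.INTER_CUBIC)[:,:,::-1]
cv2.imwrite("pics/near4.png",cv2.convertScaleAbs(g,alpha=1.8))
```

```text
t 4.2 tcp [603.4  95.4 232.7] yang -4.8 tilt z [ 2.e-04 -1.e-04 -1.e+00] j [ 1.5 21.8 12.2 80.4 -0.  96.2]
F [-0.2 -0.2  1. ] T [-0.08  0.02  0.  ] gap 0.02722010584733964 grip 20.858380794525146
to go tool mm [0.3 0.1 1.2]
```

View pics/near4.png

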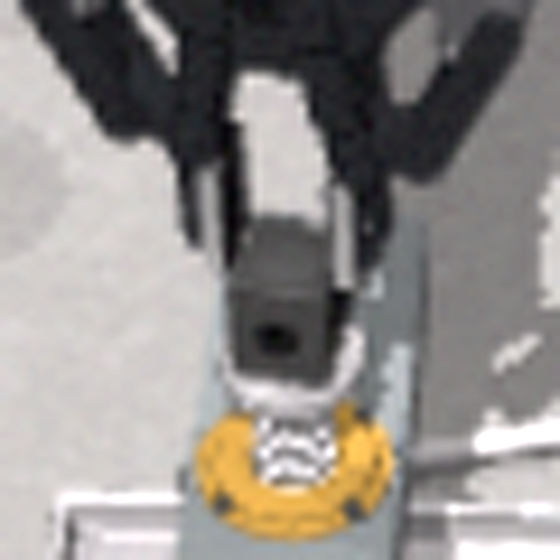

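It has caught: the gap is 27.2 mm at 21 N. The pad tips show at about (220,265) and (345,285), close to the head's top edge, so the grip looks shallow. I'll open slightly and probe lower.

>>> {"op": "move_arm", "data": {"targets": [[[0,0,0],[0,0,0],0.12],[[0,0,0],[0,0,0],0.12],[[0,0,1.5],[0,0,0],0.12],[[0,0,3],[0,0,0],0.12],[[0,0,3],[0,0,0],0.12]]}}

```text
clock: 4.88
tcp_pos: [0.6032, 0.0955, 0.2293]
orientation: [-0.0, 0.736, 0.677, -0.0]
wrist_force: [0.6, 0.2, -0.0]
finger_gap: 0.0378
grip_force: 0.0
```

>>> {"op": "move_arm", "data": {"targets": [[[0,0,1],[0,0,0],0.12],[[0,0,2],[0,0,0],0.12],[[0,0,3],[0,0,0],0.12],[[0,0,3],[0,0,0],0.12]]}}

```text
clock: 5.38
tcp_pos: [0.6033, 0.0955, 0.2265]
orientation: [-0.0, 0.736, 0.677, -0.0]
wrist_force: [-0.0, 0.1, -0.3]
finger_gap: 0.037
grip_force: 0.0
```

>>> {"op": "move_arm", "data": {"targets": [[[0,0,1],[0,0,0],0.12],[[0,0,2],[0,0,0],0.12],[[0,0,3],[0,0,0],0.12],[[0,0,3],[0,0,0],0.12]]}}

```text
clock: 5.88
tcp_pos: [0.6033, 0.0954, 0.2235]
orientation: [-0.0, 0.736, 0.677, -0.0]
wrist_force: [0.2, 0.5, -0.8]
finger_gap: 0.0375
grip_force: 0.0
```

>>> {"op": "move_arm", "data": {"targets": [[[0,0,1],[0,0,0],0.12],[[0,0,2],[0,0,0],0.12],[[0,0,3],[0,0,0],0.12],[[0,0,3],[0,0,0],0.12]]}}

```text
clock: 6.38
tcp_pos: [0.6033, 0.0955, 0.2205]
orientation: [-0.0, 0.736, 0.677, -0.0]
wrist_force: [0.1, -0.8, -0.2]
finger_gap: 0.0379
grip_force: 0.0
```

>>> {"op": "move_arm", "data": {"targets": [[[0,0,0],[0,0,0],0.5],[[0,0,0],[0,0,0],0.5],[[0,0,0],[0,0,0],0.5],[[0,0,0],[0,0,0],0.5]], "squeeze": 40}}

```text
clock: 6.88
tcp_pos: [0.6035, 0.0954, 0.2208]
orientation: [0.0, 0.736, 0.677, 0.0]
wrist_force: [0.2, 0.3, 0.8]
finger_gap: 0.0272
grip_force: 41.3
```

Run:
```python
from h import *
tell()
c=env.read_camera("side");u,v=map(int,proj(c,[.6035,.0957,.25]))
g=cv2.resize(c["pixels"][v-30:v+30,u-30:u+30],(560,560),interpolation=cv2.INTER_CUBIC)[:,:,::-1]
cv2.imwrite("pics/near5.png",cv2.convertScaleAbs(g,alpha=1.8))
```

```text
t 6.875 tcp [603.5  95.4 220.8] yang -4.8 tilt z [ 4.e-04  1.e-04 -1.e+00] j [ 1.5 21.9 10.6 78.7  0.  96.2]
F [0.2 0.3 0.8] T [-0.04  0.07  0.02] gap 0.02723205142732248 grip 41.3219153881073
to go tool mm [  0.3   0.  -10.7]
```

View pics/near5.png

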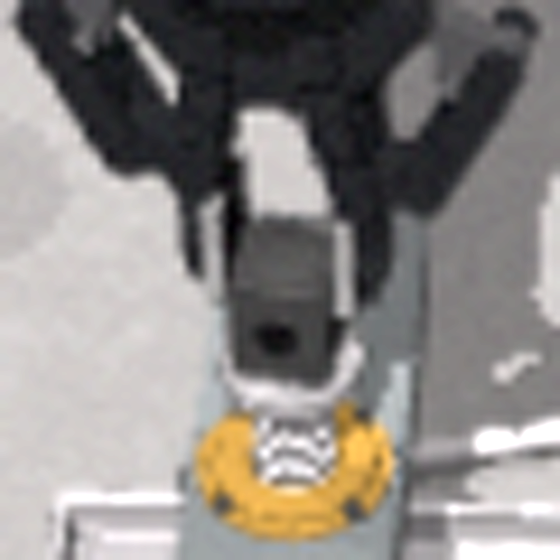

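Good grip, with the tips now well down the head at (210,290) and (345,315). Turning backward, with slight downward bias so I can feel the drop.

>>> {"op": "move_arm", "data": {"targets": [[[0,0,-0.1],[0,0,-1],0.5],[[0,0,-0.3],[0,0,-2],0.5],[[0,0,-0.4],[0,0,-3],0.5],[[0,0,-0.6],[0,0,-4],0.5],[[0,0,-0.6],[0,0,-4],0.5]]}}

```text
clock: 7.55
tcp_pos: [0.6038, 0.0951, 0.2213]
orientation: [0.0, 0.461, 0.887, -0.0]
wrist_force: [1.7, -1.8, 0.8]
finger_gap: 0.027
grip_force: 41.2
```

```bash
python3 -c "
from h import *
tell()"
```

```text
t 7.55 tcp [603.8  95.1 221.3] yang 35.1 tilt z [ 8.e-04 -5.e-04 -1.e+00] j [ 1.5 21.9 10.7 78.8 -0.  56.3]
F [ 1.7 -1.8  0.8] T [-0.28 -0.33  0.02] gap 0.027002600000440944 grip 41.242876052856445
to go tool mm [  0.6   0.1 -10.2]
```

>>> {"op": "move_arm", "data": {"targets": [[[0,0,0],[0,0,-0.5],0.5],[[0,0,0],[0,0,-1],0.5],[[0,0,0],[0,0,-1.5],0.5],[[0,0,0],[0,0,-1.5],0.5]]}}

```text
clock: 8.05
tcp_pos: [0.6038, 0.095, 0.2214]
orientation: [0.001, 0.342, 0.94, -0.0]
wrist_force: [1.8, -2.2, 0.2]
finger_gap: 0.0271
grip_force: 41.3
```

```bash
python3 -c "
from h import *
tell()"
```

```text
t 8.05 tcp [603.8  95.  221.4] yang 50.0 tilt z [ 1.e-03 -7.e-04 -1.e+00] j [ 1.4 21.9 10.7 78.8 -0.  41.4]
F [ 1.8 -2.2  0.2] T [-0.53 -0.43  0.04] gap 0.02708469427286603 grip 41.26195013523102
to go tool mm [  0.7   0.3 -10.1]
```

>>> {"op": "move_arm", "data": {"targets": [[[0,0,0.5],[0,0,0],0.5],[[0,0,1],[0,0,0],0.5],[[0,0,1],[0,0,0],0.5]]}}

```text
clock: 8.43
tcp_pos: [0.6039, 0.0951, 0.2212]
orientation: [0.001, 0.341, 0.94, 0.0]
wrist_force: [1.3, -2.7, 5.2]
finger_gap: 0.0272
grip_force: 41.9
```

Still resting, since it pushes back 5 N. I'll keep this push while turning in small steps.

>>> {"op": "move_arm", "data": {"targets": [[[0,0,0],[0,0,-0.5],0.5],[[0,0,0],[0,0,-1],0.5],[[0,0,0],[0,0,-1],0.5]]}}

```text
clock: 8.8
tcp_pos: [0.6039, 0.0951, 0.2212]
orientation: [0.001, 0.258, 0.966, -0.0]
wrist_force: [0.8, -1.9, 4.7]
finger_gap: 0.0272
grip_force: 41.8
```

>>> {"op": "move_arm", "data": {"targets": [[[0,0,0.2],[0,0,-0.5],0.5],[[0,0,0.2],[0,0,-1],0.5],[[0,0,0.2],[0,0,-1],0.5]]}}

```text
clock: 9.18
tcp_pos: [0.6041, 0.095, 0.221]
orientation: [0.001, 0.173, 0.985, -0.0]
wrist_force: [1.4, -2.6, 5.2]
finger_gap: 0.027
grip_force: 41.8
```

>>> {"op": "move_arm", "data": {"targets": [[[0,0,0.2],[0,0,-0.5],0.5],[[0,0,0.2],[0,0,-1],0.5],[[0,0,0.2],[0,0,-1],0.5]], "squeeze": 70}}

```text
clock: 9.55
tcp_pos: [0.6042, 0.095, 0.2208]
orientation: [0.001, 0.086, 0.996, -0.0]
wrist_force: [1.5, -2.7, 5.8]
finger_gap: 0.0263
grip_force: 71.7
```

>>> {"op": "move_arm", "data": {"targets": [[[0,0,0.1],[0,0,-0.5],0.5],[[0,0,0.1],[0,0,-1],0.5],[[0,0,0.1],[0,0,-1],0.5]]}}

```text
clock: 9.93
tcp_pos: [0.6043, 0.0949, 0.2188]
orientation: [0.001, -0.0, 1.0, -0.0]
wrist_force: [5.0, -3.2, -5.9]
finger_gap: 0.0262
grip_force: 70.5
```

The thread dropped: z fell 2 mm and the gripper now carries the weight. I'll release a little so it seats, lower, and regrip.

>>> {"op": "move_arm", "data": {"targets": [[[0,0,1],[0,0,0],0.1],[[0,0,2],[0,0,0],0.05],[[0,0,3],[0,0,0],0.05],[[0,0,3],[0,0,0],0.05],[[0,0,3],[0,0,0],0.05]]}}

```text
clock: 10.55
tcp_pos: [0.6033, 0.0956, 0.2168]
orientation: [0.0, -0.002, 1.0, 0.0]
wrist_force: [-0.0, -0.7, 0.1]
finger_gap: 0.0406
grip_force: 0.0
```

Run:
```python
from h import *
tell()
c=env.read_camera("side")
for t in("spindle_head","boss_mouth"):
    for d in env.landmark_of(t,c)[:1]:print(t,np.round(d["centre"],4),round(d["confidence"],2))
```

```text
t 10.55 tcp [603.3  95.6 216.8] yang 90.2 tilt z [ 0.e+00  2.e-04 -1.e+00] j [ 1.5 21.9 10.1 78.2  0.   1.2]
F [-0.  -0.7  0.1] T [-0.01  0.06  0.05] gap 0.040645789302167626 grip 0.0
to go tool mm [ -0.2   0.1 -14.7]
spindle_head [0.6068 0.0931 0.2403] 0.47
boss_mouth [0.6056 0.0956 0.1904] 0.93
```

>>> {"op": "move_arm", "data": {"targets": [[[0,0,0],[0,0,0],0.5],[[0,0,0],[0,0,0],0.5],[[0,0,0],[0,0,0],0.5],[[0,0,0],[0,0,0],0.5]], "squeeze": 50}}

```text
clock: 11.2
tcp_pos: [0.6035, 0.0954, 0.2171]
orientation: [0.0, -0.002, 1.0, 0.0]
wrist_force: [-0.5, -0.7, 3.2]
finger_gap: 0.0268
grip_force: 50.0
```

```bash
python3 -c "
from h import *
tell()"
```

```text
t 11.2 tcp [603.5  95.4 217.1] yang 90.2 tilt z [ 6.e-04  0.e+00 -1.e+00] j [ 1.5 21.9 10.1 78.2  0.   1.2]
F [-0.5 -0.7  3.2] T [-0.03  0.11 -0.01] gap 0.0268055881703714 grip 50.02733051776886
to go tool mm [ -0.    0.3 -14.4]
```

Seated and gripped again, with side forces near zero. Forward turning now: 100° first, lowering 1 mm per 60°.

>>> {"op": "move_arm", "data": {"targets": [[[0,0,0.2],[0,0,1],0.5],[[0,0,0.3],[0,0,2],0.5],[[0,0,0.5],[0,0,3],0.5],[[0,0,0.7],[0,0,4],0.5],[[0,0,0.8],[0,0,5],0.5]]}}

```text
clock: 11.82
tcp_pos: [0.6039, 0.096, 0.2162]
orientation: [0.0, 0.423, 0.906, 0.001]
wrist_force: [0.4, 1.4, 1.6]
finger_gap: 0.0271
grip_force: 50.0
```

>>> {"op": "move_arm", "data": {"targets": [[[0,0,0.2],[0,0,1],0.5],[[0,0,0.3],[0,0,2],0.5],[[0,0,0.5],[0,0,3],0.5],[[0,0,0.7],[0,0,4],0.5],[[0,0,0.8],[0,0,5],0.5]]}}

```text
clock: 12.45
tcp_pos: [0.6046, 0.0962, 0.2154]
orientation: [0.0, 0.766, 0.642, 0.002]
wrist_force: [3.1, 2.2, 1.4]
finger_gap: 0.0271
grip_force: 49.8
```

>>> {"op": "move_arm", "data": {"targets": [[[0,0,0],[0,0,0],0.5]]}}

```text
clock: 12.58
tcp_pos: [0.6044, 0.0962, 0.2154]
orientation: [0.0, 0.764, 0.645, 0.001]
wrist_force: [3.1, 3.0, 1.5]
finger_gap: 0.0271
grip_force: 49.9
```

```bash
python3 -c "
from h import *
tell()"
```

```text
t 12.575 tcp [604.4  96.2 215.4] yang -9.6 tilt z [ 0.0023  0.0015 -1.    ] j [1.500e+00 2.190e+01 1.000e+01 7.790e+01 1.000e-01 1.011e+02]
F [3.1 3.  1.5] T [ 0.72 -0.83 -0.03] gap 0.027124693619978105 grip 49.946279525756836
to go tool mm [ -0.6  -0.8 -16.1]
```

Descended 1.7 mm over 100°, as the pitch requires. Opening past the corners and turning the gripper back 270°.

>>> {"op": "move_arm", "data": {"targets": [[[0,0,0],[0,0,0],-0.4],[[0,0,0],[0,0,0],-0.4],[[0,0,0],[0,0,0],-0.4],[[0,0,0],[0,0,0],-0.4]]}}

```text
clock: 13.08
tcp_pos: [0.6032, 0.0953, 0.215]
orientation: [-0.0, 0.765, 0.644, -0.0]
wrist_force: [-0.2, -0.3, -0.6]
finger_gap: 0.0597
grip_force: 0.0
```

>>> {"op": "move_arm", "data": {"targets": [[[0,0,0],[0,0,-1],-0.4],[[0,0,0],[0,0,-2],-0.4],[[0,0,0],[0,0,-3],-0.4],[[0,0,0],[0,0,-4],-0.4],[[0,0,0],[0,0,-5],-0.4]]}}

```text
clock: 13.7
tcp_pos: [0.6033, 0.0954, 0.2151]
orientation: [-0.0, 0.418, 0.908, -0.0]
wrist_force: [-0.1, 0.2, 0.3]
finger_gap: 0.0598
grip_force: 0.0
```

>>> {"op": "move_arm", "data": {"targets": [[[0,0,0],[0,0,-1],-0.4],[[0,0,0],[0,0,-2],-0.4],[[0,0,0],[0,0,-3],-0.4],[[0,0,0],[0,0,-4],-0.4],[[0,0,0],[0,0,-5],-0.4]]}}

```text
clock: 14.32
tcp_pos: [0.6032, 0.0954, 0.2151]
orientation: [-0.0, -0.005, 1.0, -0.0]
wrist_force: [0.9, -0.2, 0.2]
finger_gap: 0.06
grip_force: 0.0
```

>>> {"op": "move_arm", "data": {"targets": [[[0,0,0],[0,0,-1],-0.4],[[0,0,0],[0,0,-2],-0.4],[[0,0,0],[0,0,-3],-0.4],[[0,0,0],[0,0,-4],-0.4],[[0,0,0],[0,0,-5],-0.4]]}}

```text
clock: 14.95
tcp_pos: [0.6033, 0.0954, 0.2151]
orientation: [-0.0, -0.427, 0.904, 0.0]
wrist_force: [0.2, -0.6, 0.6]
finger_gap: 0.0599
grip_force: 0.0
```

>>> {"op": "move_arm", "data": {"targets": [[[0,0,0],[0,0,-1],-0.4],[[0,0,0],[0,0,-2],-0.4],[[0,0,0],[0,0,-3],-0.4],[[0,0,0],[0,0,-4],-0.4],[[0,0,0],[0,0,-5],-0.4]]}}

```text
clock: 15.58
tcp_pos: [0.6033, 0.0954, 0.2151]
orientation: [0.0, 0.769, -0.639, -0.0]
wrist_force: [-0.3, 0.8, -0.7]
finger_gap: 0.0599
grip_force: 0.0
```

>>> {"op": "move_arm", "data": {"targets": [[[0,0,0],[0,0,-1],-0.4],[[0,0,0],[0,0,-2],-0.4],[[0,0,0],[0,0,-3],-0.4],[[0,0,0],[0,0,-4],-0.4],[[0,0,0],[0,0,-5],-0.4]]}}

```text
clock: 16.2
tcp_pos: [0.6032, 0.0954, 0.2151]
orientation: [0.0, 0.967, -0.254, -0.0]
wrist_force: [-0.0, 1.4, 0.1]
finger_gap: 0.0598
grip_force: 0.0
```

>>> {"op": "move_arm", "data": {"targets": [[[0,0,0],[0,0,-1],-0.4],[[0,0,0],[0,0,-2],-0.4],[[0,0,0],[0,0,-2],-0.4],[[0,0,0],[0,0,-2],-0.4]]}}

```text
clock: 16.7
tcp_pos: [0.6033, 0.0954, 0.2151]
orientation: [-0.0, 0.996, -0.087, -0.0]
wrist_force: [0.2, 0.6, 0.4]
finger_gap: 0.0595
grip_force: 0.0
```

Run:
```python
from h import *
tell()
c=env.read_camera("side")
for t in("spindle_head","boss_mouth"):
    for d in env.landmark_of(t,c)[:1]:print(t,np.round(d["centre"],4),round(d["confidence"],2))
```

```text
t 16.7 tcp [603.3  95.4 215.1] yang -99.9 tilt z [-0.e+00  1.e-04 -1.e+00] j [   1.5   21.9    9.9   78.     0.  -168.6]
F [0.2 0.6 0.4] T [-0.05  0.04 -0.02] gap 0.05953247446390936 grip 0.0
to go tool mm [  0.1  -0.3 -16.4]
spindle_head [0.6067 0.0947 0.2403] 0.51
boss_mouth [0.6046 0.0948 0.1875] 0.85
```

Gripper is back at j6 = -169° with no contact. The side drift shows the true axis about 1 mm further in +x. I'll correct that and regrip.

>>> {"op": "move_arm", "data": {"targets": [[[1,-0.2,0],[0,0,0],-0.4],[[1,-0.2,0],[0,0,0],0.5],[[1,-0.2,0],[0,0,0],0.5],[[1,-0.2,0],[0,0,0],0.5],[[1,-0.2,0],[0,0,0],0.5]], "squeeze": 50}}

```text
clock: 17.48
tcp_pos: [0.6045, 0.0955, 0.2153]
orientation: [-0.0, 0.996, -0.085, 0.0]
wrist_force: [0.0, -0.8, 2.2]
finger_gap: 0.0267
grip_force: 50.3
```

>>> {"op": "move_arm", "data": {"targets": [[[0,0,0],[0,0,0],0.5],[[0,0,0],[0,0,0],0.5]]}}

```text
clock: 17.73
tcp_pos: [0.6045, 0.0955, 0.2153]
orientation: [-0.0, 0.996, -0.085, 0.0]
wrist_force: [-0.2, -0.5, 2.7]
finger_gap: 0.0268
grip_force: 50.4
```

```bash
python3 -c "
from h import *
tell()"
```

```text
t 17.725 tcp [604.5  95.5 215.3] yang -99.8 tilt z [ 4.e-04  0.e+00 -1.e+00] j [   1.5   22.    10.1   78.1    0.  -168.8]
F [-0.2 -0.5  2.7] T [-0.06  0.07  0.01] gap 0.02679724697222497 grip 50.418943762779236
to go tool mm [ -1.   -0.1 -16.2]
```

Clean grip, side force under 1 N. Remaining 260° forward, 4.3 mm down.

>>> {"op": "move_arm", "data": {"targets": [[[0,0,0.2],[0,0,1],0.5],[[0,0,0.3],[0,0,2],0.5],[[0,0,0.5],[0,0,3],0.5],[[0,0,0.7],[0,0,4],0.5],[[0,0,0.8],[0,0,5],0.5]]}}

```text
clock: 18.35
tcp_pos: [0.6047, 0.0955, 0.2145]
orientation: [-0.0, 0.866, -0.501, 0.0]
wrist_force: [0.6, -0.8, 1.4]
finger_gap: 0.0266
grip_force: 50.4
```

>>> {"op": "move_arm", "data": {"targets": [[[0,0,0.2],[0,0,1],0.5],[[0,0,0.3],[0,0,2],0.5],[[0,0,0.5],[0,0,3],0.5],[[0,0,0.7],[0,0,4],0.5],[[0,0,0.8],[0,0,5],0.5]]}}

```text
clock: 18.98
tcp_pos: [0.6047, 0.0956, 0.2137]
orientation: [0.0, -0.573, 0.82, -0.0]
wrist_force: [-0.2, -0.4, 2.4]
finger_gap: 0.0268
grip_force: 50.4
```

```bash
python3 -c "
from h import *
tell()"
```

```text
t 18.975 tcp [604.7  95.6 213.7] yang 159.9 tilt z [ 9.e-04  3.e-04 -1.e+00] j [  1.5  22.    9.9  77.8   0.  -68.4]
F [-0.2 -0.4  2.4] T [ 0.05 -0.1  -0.04] gap 0.026848190868358286 grip 50.37831366062164
to go tool mm [  0.3   1.2 -17.8]
```

>>> {"op": "move_arm", "data": {"targets": [[[0,0,0.2],[0,0,1],0.5],[[0,0,0.3],[0,0,2],0.5],[[0,0,0.5],[0,0,3],0.5],[[0,0,0.7],[0,0,4],0.5],[[0,0,0.8],[0,0,5],0.5]]}}

```text
clock: 19.6
tcp_pos: [0.6048, 0.0956, 0.2128]
orientation: [0.001, -0.173, 0.985, 0.0]
wrist_force: [1.1, -0.4, 1.2]
finger_gap: 0.0274
grip_force: 50.4
```

>>> {"op": "move_arm", "data": {"targets": [[[0,0,0.2],[0,0,1],0.5],[[0,0,0.3],[0,0,2],0.5],[[0,0,0.5],[0,0,3],0.5],[[0,0,0.7],[0,0,4],0.5],[[0,0,0.8],[0,0,5],0.5]]}}

```text
clock: 20.23
tcp_pos: [0.6048, 0.0955, 0.212]
orientation: [0.0, 0.26, 0.966, 0.0]
wrist_force: [0.5, 0.9, 1.1]
finger_gap: 0.0267
grip_force: 50.3
```

>>> {"op": "move_arm", "data": {"targets": [[[0,0,0.2],[0,0,1],0.5],[[0,0,0.3],[0,0,2],0.5],[[0,0,0.5],[0,0,3],0.5],[[0,0,0.7],[0,0,4],0.5],[[0,0,0.8],[0,0,5],0.5]]}}

```text
clock: 20.85
tcp_pos: [0.6047, 0.0954, 0.2112]
orientation: [0.0, 0.643, 0.765, 0.0]
wrist_force: [-0.4, -1.1, 1.4]
finger_gap: 0.0269
grip_force: 50.4
```

>>> {"op": "move_arm", "data": {"targets": [[[0,0,0.2],[0,0,1],0.5],[[0,0,0.2],[0,0,1],0.5],[[0,0,0.2],[0,0,1],0.5],[[0,0,0.2],[0,0,1],0.5]]}}

```text
clock: 21.35
tcp_pos: [0.6047, 0.0955, 0.211]
orientation: [0.0, 0.705, 0.709, 0.0]
wrist_force: [1.6, 0.1, 1.9]
finger_gap: 0.0268
grip_force: 50.4
```

```bash
python3 -c "
from h import *
tell()
c=env.read_camera('side')
for t in('spindle_head','boss_mouth'):
    for d in env.landmark_of(t,c)[:1]:print(t,np.round(d['centre'],4),round(d['confidence'],2))"
```

```text
t 21.35 tcp [604.7  95.5 211. ] yang 0.3 tilt z [ 6.e-04  1.e-04 -1.e+00] j [ 1.5 22.1  9.6 77.5  0.  91.1]
F [1.6 0.1 1.9] T [-0.   -0.37 -0.  ] gap 0.026847160096772824 grip 50.42096972465515
to go tool mm [  0.2  -1.1 -20.5]
spindle_head [0.6058 0.0962 0.2366] 0.78
boss_mouth [0.6064 0.0901 0.1881] 0.95
```

```bash
python3 -c "
from h import *
print(env.hand_in())"
```

```text
the job is handed in; nothing more can be done
None
```

The job is handed in: the spindle was turned back about 95° until the thread dropped, then forward one full turn (360°, about 6 mm down), and it is still gripped upright at 50 N, with nothing else on the bench touched.

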